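# Fasten the draw latch of the sample case

## Task

The aluminium sample case standing on the desk has been left ajar. Push its lid fully shut, then hook the wire loop of the draw latch over the keeper on the lid, and press the latch lever down past centre until it lies flat and the case stays fastened by itself. Leave the other things on the desk where they are.

Things in the scene. Friction and masses are not known exactly. Their poses are not given: they have to be found in the camera images.
- case: Aluminium-edged grey case, 300 mm wide, standing on its hinge edge, seam up; it does not move. Origin on the desk under the middle of the seam; z up, y along the width, x from lid half to body half. The body half fills x 0 to 95 mm; the lid half, on the robot's side, x -45 to 0 when shut. Both tops are 175 mm above the desk. The draw latch is in the middle of the top edge (y = 0), up to 44 mm wide.
- lid (a joint): Opening angle of the lid half, rad, about a hinge along y at x = 0, 12 mm above the desk. 0 = shut (its stop); grows as the lid's top leans out towards the robot, at most 0.26. The hinge is stiff, so the lid stays where it is left; 3 to 6 N at 145 mm height push it shut.
- lid_face (a point): Middle of the lid's flat outer face, 145 mm above the desk and at x = -45 mm of the case when shut; moves with the lid. The face is 300 mm wide and rigid, so it may be pushed to the left or right of the latch.
- latch_pivot (a point): Axis of the lever, fixed on the body half: case x = 12 mm, y = 0, 185 mm above the desk; its axes are those of the case. The lever turns about y.
- lever (a joint): Lever angle about latch_pivot, rad. 0 = flat on the body half, pointing away from the lid (its stop); pi/2 = straight up; more leans over the lid, at most 2.1. It stays where left while the loop is slack. With the loop hooked it goes taut near 0.7, needs about 2 N near the lever's end to pass centre near 0.3, then pulls itself flat. Starts at 1.6 to 1.85.
- lever_end (a point): On the lever's upper face, 54 mm out from the pivot. The lever is a steel plate 28 mm wide; its upper face (looking up when flat, towards the lid when upright) is 6.5 mm off the pivot axis. Beyond this point are 10 mm of turned-up end.
- loop_pin (a point): Pin in the lever on which the wire loop is hinged, 18 mm from latch_pivot, moving with the lever: at lever angle q it lies in the direction q - 0.25 rad from latch_pivot (0 = case +x, pi/2 = up). The loop's bar is 50 mm from this pin.
- loop_bar (a point): Middle of the wire loop's cross bar, 6 mm thick, along y. Two straight arms 5 mm thick, 40 mm over their outsides, join it to loop_pin. At the start the loop is folded up near the lever on the lid side, the bar about 60 mm above latch_pivot. The loop is light; its hinge just holds it while steep, and it drops by itself below about 45 degrees, coming to rest 2 mm below the keeper point.
- keeper (a point): Where the bar's middle lies when fully drawn: against the outer (-x) side of the keeper's upright stem, under its lip. The keeper is a steel hook 24 mm wide on the lid's top; with the lid shut this point is at case x = -22 mm, 183 mm above the desk; its axes are then the case's. The stem is 4 mm thick; a base plate 36 mm wide lies under the hook.
- lip_tip (a point): Upper outer edge of the keeper's lip, 5 mm out (-x) from and 8 mm above the keeper point; the lip is 3.5 mm thick. To hook, the bar passes outside this tip and drops below the lip (to at most 1.5 mm above the keeper point). The loop reaches past the tip with 5 mm to spare at lever angle 1.6, more at larger angles; below 1.4 it is too short.
- scanner: Bystander: black and grey hand scanner on a bent stand with round foot, 230 mm tall, foot 124 mm across; origin under the foot. Leave it.
- jar: Bystander: glass jar with a screw lid, 76 mm across, 95 mm tall; origin under its centre. Leave it.
- sanitiser: Bystander: small bottle, 56 mm across, 150 mm tall; origin under its centre. Leave it.
- mouse: Bystander: black computer mouse, 105 x 58 x 32 mm, on the desk before the lid; origin under its centre. Leave it.
- calculator: Bystander: small pocket calculator lying on the desk before the lid, 105 x 42 x 15 mm; origin under its centre. Leave it.
- rack: Bystander: white rack with capped sample tubes, 70 x 110 mm, 92 mm tall; origin under its centre. Leave it.

How it is judged:
By the outcome, as a careful person would: the job done as asked, in the order asked, and still so for the second after the job is handed in, with the robot touching nothing.
It also fails if it takes over 45 s, if anything falls off the work surface, if the arm or the gripper's body presses on something with over 40 N, if the wrist force passes 120 N, or if a joint passes its speed limit or range.

## Robot

A 6-joint arm with a two-finger parallel gripper is mounted at the origin on the work surface. World frame = base frame: x ahead of the robot, y to its left, z up, the work surface at z = 0. Lengths are in mm, angles in degrees, forces in N, time in s.
With the tool pointing down it reaches from about 300 to 850 mm from the base axis. Payload 4.2 kg.
Tool frame: the origin (TCP) lies midway between the tips of the shut fingers; the grasp point (between the pads) lies env.hold_point_z behind it (env.hold_point_z is the distance from the TCP to the grasp point, in mm); z points along the fingers, y is the line along which they close (so a half turn about z gives the same grasp; the last joint's range is limited). The gripper opens to 91 mm and grips with 3 to 60 N. Pads are 32 mm wide; open, the fingers measure 118 mm over their backs; the gripper's body (76 mm by 178 mm) begins 60 mm behind the grasp point.
Start: joints at [-75.115, 18.312, 89.639, -0, 72.044, -1.146], TCP at [158.797, -552.654, 213.976] pointing down, gripper open.
Joint ranges: [-177.97, 177.97], [-48.28, 115.42], [12.27, 149.76], [-77.06, 257.06], [2.81, 150.46], [-146.56, 146.56]. Speed limits (degrees/s): [147.25, 147.25, 180, 180, 180, 180].

## Interface

Orientations are given as [roll, pitch, yaw] about the fixed x, y, z axes, in that order (R = Rz(yaw) Ry(pitch) Rx(roll)).
In Python, from workcell import env, viewer, spotter gives the robot as it stands.
- The arm moves only by the tool apply_moves, never from a script. Its arguments are lists of equal length, an entry for each row: "delta_pos": the shift along the world's x, y, z normalised to -1 to 1, where 1 is 120 mm, a list of three; "rot": the turn, a rotation vector about the world's x, y, z normalised to -1 to 1, where 1 is 1.5 rad, a list of three; "hand": the opening, from 0 (shut) to 1 (fully open). A call has 1 to 10 rows; each row is the pose to reach, as a shift and turn from the pose commanded when the call began; what a row does not reach only later rows make up. A row lasts 1/12 s, in which the tool goes at most 41.7 mm and 7.16 degrees, less where a joint would pass 70% of its speed; a pose out of reach is approached as far as the arm can. A call with a number of a shift or a turn outside -1 to 1 is refused whole. A call with a gripper value outside its range is refused whole. The fingers move at their own pace and stop on an object; "newtons" is the grip in N (left out, the last holds). Time passes only in rows, so rows that repeat a pose let the fingers close. It gives the time, the measured TCP pose, the force, the opening and the grip force at its end, in the units of the state.
- env.state(): the state, without advancing time (a new reading comes with each control period).
- viewer.grab_frame(name): name is "scene" or "top" or "wrist"; returns a dict with "pixels" (480x640x3 uint8, red, green, blue), "camera_matrix" (3x3 intrinsics, pixels), "k1" (the pictures are not rectified: a ray, as slopes to the right and down, at radius r is drawn at 1 + k1 r^2 times it, then the intrinsics apply), "R" (3x3) and "t" (3): a world point X has camera coordinates R X + t; the wrist camera has in their place "mount" (4x4, takes a point from camera to tool coordinates, whose origin is the TCP and whose axes are the flange's). Camera axes: x right, y down, z forward; pixel columns grow to the right and rows downward; lengths in mm; the calibration is good to about 2 mm. A picture is of the moment at which its call begins: read the wrist's pose just before it. There is no depth.
- env.job_done(): hands the job in; it is judged then, once.
Trained networks look in a picture, given as the dict that the camera call returned (one of the last four; its "shot" number tells which), for a name from the list of things; names that differ only in an ending like _2 or _b are one class to them, and where a whole thing is asked for, a point or a joint stands for the part that bears it (a point fixed in the world has none). Each returns a list of dicts, best first, with "score" (0 to 1); they miss things now and then, are a little off and sometimes report something else, mostly with a low value. They report only what shows in the picture. A call takes as long as a camera call.
- spotter.trace(picture, query): "mask" (480x640 bool, what is visible of it) and "box" ([centre column, centre row, width, height] in pixels, round what is visible of it).
- spotter.landmark_of(picture, query): "position" ([column, row] in pixels: a listed point, or the origin of a listed thing).
The state is a dict: "time_s": time; "qpos": joint angles; "qvel": joint speeds; "effort": joint torques, N m; "ee_pos": TCP position; "ee_rot": TCP orientation; "force": force on the tool from outside, world axes, zero at the start; "torque": the same for the moment, N m; "gripper_width": finger opening in mm; "gripper_force": force on a finger pad.
Only numpy, scipy, OpenCV 4.12 (cv2) and the standard library are available. Lean on these libraries where they do the work, as an engineer would, in place of code of your own. Each camera call takes 0.05 s, during which the arm holds its last target. There are 200 camera calls.

## Working session

There is one attempt and no reset: what is moved stays moved. The work goes in short steps, Python scripts to look and compute and a tool call to move; the robot and the scene stay as the last step left them, time stands still between calls to the robot, and variables do not carry over. Pictures are saved under pics/ and viewed, at most 10 in all, crops included, and the job is handed in when it is done.

Besides the shell and the picture viewer there is one more tool, called after "Request:" as name(argument=value, ...) on one line, values as JSON. apply_moves: Moves the arm, as the interface text tells. Its arguments: {"type":"object","properties":{"delta_pos":{"type":"array"},"rot":{"type":"array"},"hand":{"type":"array"},"newtons":{"type":"number"}},"required":["delta_pos","rot","hand"]}

```bash
mkdir -p pics; ls; cat > h.py <<'E'
import numpy as np, cv2
from scipy.optimize import least_squares
from workcell import env, viewer, spotter
def ray(p,uv):
    K=np.array(p["camera_matrix"]);x=(uv[0]-K[0,2])/K[0,0];y=(uv[1]-K[1,2])/K[1,1]
    a,b=x,y
    for _ in range(20):
        s=1+p["k1"]*(a*a+b*b);a,b=x/s,y/s
    R=np.array(p["R"]);t=np.array(p["t"]);return -R.T@t,R.T@np.array([a,b,1.])
def proj(p,X):
    R=np.array(p["R"]);t=np.array(p["t"]);c=R@np.array(X,float)+t;a,b=c[:2]/c[2];s=1+p["k1"]*(a*a+b*b)
    K=np.array(p["camera_matrix"]);return np.array([K[0,0]*a*s+K[0,2],K[1,1]*b*s+K[1,2]])
def atz(p,uv,z):
    o,d=ray(p,uv);return o+d*(z-o[2])/d[2]
def tri(ps,uvs):
    A=[];B=[]
    for p,u in zip(ps,uvs):
        o,d=ray(p,u);d/=np.linalg.norm(d);M=np.eye(3)-np.outer(d,d);A.append(M);B.append(M@o)
    X=np.linalg.solve(sum(A),sum(B));return X,[np.round(proj(p,X)-u,1).tolist() for p,u in zip(ps,uvs)]
def wristify(p,st):
    from scipy.spatial.transform import Rotation as Ro
    T=np.eye(4);T[:3,:3]=Ro.from_euler('xyz',st["ee_rot"],degrees=True).as_matrix();T[:3,3]=st["ee_pos"]
    C=np.linalg.inv(T@np.array(p["mount"]));p["R"]=C[:3,:3];p["t"]=C[:3,3];return p
def save(p,n,crop=None,f=1):
    im=p["pixels"][:,:,::-1]
    if crop:im=im[crop[1]:crop[3],crop[0]:crop[2]]
    cv2.imwrite("pics/"+n,cv2.resize(im,None,fx=f,fy=f,interpolation=cv2.INTER_CUBIC))
E
python3 - <<'E'
from h import *
S=viewer.grab_frame("scene");T=viewer.grab_frame("top")
save(S,"s0.png");save(T,"t0.png")
print(env.state(), env.hold_point_z)
for n in ["case","lid_face","latch_pivot","lever_end","loop_pin","loop_bar","keeper","lip_tip","scanner","jar","sanitiser","mouse","calculator","rack"]:
    a=[spotter.landmark_of(p,n) for p in (S,T)]
    o=[(r[0]["position"],round(r[0]["score"],2)) if r else None for r in a]
    X=tri((S,T),(o[0][0],o[1][0])) if all(o) else None
    print(n,[(np.round(q[0],1).tolist(),q[1]) if q else None for q in o],X and (X[0].round(1),X[1]))
for p in(S,T):print((-np.array(p["R"]).T@p["t"]).round())
E
```

```text
pics
{'time_s': 0.1, 'qpos': array([-7.51148650e+01,  1.83477738e+01,  8.96989687e+01, -5.65254461e-04,
        7.20429462e+01, -1.14493845e+00]), 'qvel': array([-0.03296772, -0.0754866 , -0.20902963,  0.04976306, -0.03984603,
        0.0471422 ]), 'effort': array([ 4.67565424e-04, -4.13330913e+01, -2.32509488e+01,  7.28379842e-02,
        4.22287197e-02, -6.21620438e-05]), 'ee_pos': array([ 158.67496196, -552.21223055,  213.20942443]), 'ee_rot': array([-1.79910318e+02, -1.25478573e-03,  1.60302472e+01]), 'force': array([0.40192601, 0.71957941, 0.09483093]), 'torque': array([-0.02879309, -0.01179645, -0.03930792]), 'gripper_force': 0.0, 'gripper_width': 91.02213108374829} 18.8
case [([235.2, 282.7], 0.32), ([336.8, 245.1], 0.78)] (array([511.6, -46.7,  70.4]), [[46.3, -12.9], [46.0, 22.8]])
lid_face [([303.7, 227.7], 0.88), ([347.9, 276.5], 0.58)] (array([497.1,  26. , 132.7]), [[-2.7, 0.1], [-2.4, -2.1]])
latch_pivot [([331.7, 223.4], 0.74), ([334.6, 227.5], 0.91)] (array([572.9,  42.1, 180.8]), [[1.6, -0.2], [1.3, 1.2]])
lever_end [([329.4, 196.2], 0.89), ([337.9, 228.7], 0.72)] (a
[... 489 characters left out ...]
4, 176.4]), [[2.0, -0.1], [1.8, 1.6]])
scanner [([419.8, 236.6], 0.76), ([203.4, 218.5], 0.93)] (array([622.2, 323. ,  -4.2]), [[1.4, -0.3], [1.2, 1.2]])
jar [([305.0, 384.8], 0.76), ([438.6, 179.5], 0.71)] (array([ 703.8, -173.4,    1.4]), [[-1.9, 0.1], [-1.2, -1.1]])
sanitiser [([256.6, 355.4], 0.95), ([442.6, 232.8], 0.89)] (array([ 587.8, -185.4,  -14. ]), [[1.3, -0.1], [1.0, 0.7]])
mouse [([234.0, 284.6], 0.92), None] None
calculator [([287.5, 231.4], 0.68), ([310.6, 340.6], 0.76)] (array([368.2,  97.5,  -2.6]), [[-0.2, 0.0], [-0.2, -0.2]])
rack [([332.7, 195.1], 0.53), ([228.6, 302.4], 0.73)] (array([432.3, 229.8,  80.5]), [[9.5, -1.7], [9.7, 8.1]])
[1009. -448.  739.]
[459.  39. 983.]
```

View pics/s0.png

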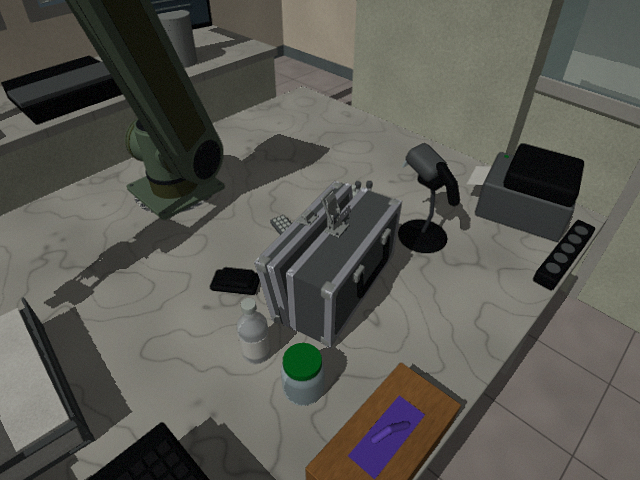

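View pics/t0.png

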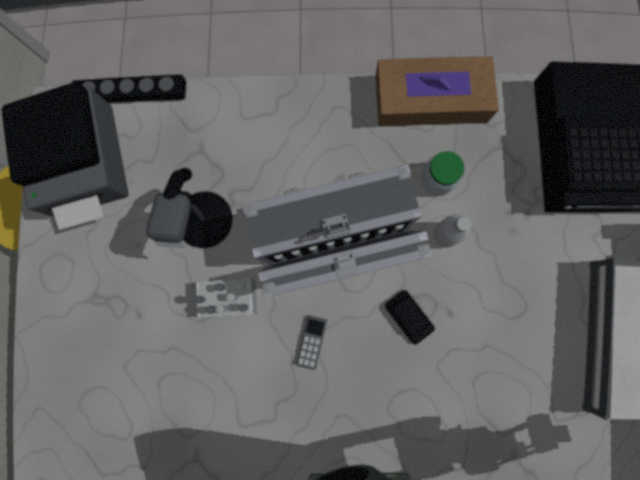

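The scene shows the case near (330,225) with its lid ajar, the lever upright, and the bystanders clear of the latch. In the top picture the seam runs (252,250)–(420,213), so the case is turned about +12° in yaw. I'll move up and over it for a wrist view.

Request:
apply_moves(delta_pos=[[0.3,0.3,0.5],[0.6,0.6,1],[0.8,0.8,1],[1,1,1],[1,1,1]], rot=[[0,0,0],[0,0,0],[0,0,0],[0,0,0],[0,0,0]], hand=[0.5,0,0,0,0])

```text
time_s: 1.92
ee_pos: [276.7, -434.7, 333.9]
ee_rot: [179.9, -0.0, 16.0]
force: [-0.5, 0.3, -0.4]
gripper_width: 60.7
gripper_force: 0.0
```

```bash
python3 - <<'E'
from h import *
p=viewer.grab_frame("wrist");print(np.round(p["mount"],3),p["camera_matrix"],p["k1"])
E
```

```text
[[-1.00000e-03 -9.59000e-01 -2.84000e-01  8.05410e+01]
 [ 1.00000e+00 -0.00000e+00 -1.00000e-03  3.72000e-01]
 [ 1.00000e-03 -2.84000e-01  9.59000e-01 -1.70804e+02]
 [ 0.00000e+00  0.00000e+00  0.00000e+00  1.00000e+00]] [[418.66696983   0.         316.2546    ]
 [  0.         418.66696983 240.98610417]
 [  0.           0.           1.        ]] -0.07395141211032157
```

Request:
apply_moves(delta_pos=[[0.25,0.25,0.1],[0.5,0.5,0.3],[0.75,0.75,0.4],[1,1,0.5],[1,1,0.5]], rot=[[0,0,0],[0,0,0],[0,0,0],[0,0,0],[0,0,0]], hand=[0,0,0,0,0])

```text
time_s: 2.38
ee_pos: [399.0, -312.7, 394.3]
ee_rot: [179.9, -0.2, 16.3]
force: [-0.5, -0.6, 0.2]
gripper_width: 23.5
gripper_force: 0.0
```

Request:
apply_moves(delta_pos=[[0.25,0.25,0],[0.5,0.5,0],[0.75,0.75,0],[1,1,0],[1,1,0]], rot=[[0,0,0],[0,0,0],[0,0,0],[0,0,0],[0,0,0]], hand=[0,0,0,0,0])

```text
time_s: 2.8
ee_pos: [519.8, -190.9, 391.1]
ee_rot: [-179.8, -0.1, 16.4]
force: [-0.6, -0.1, 0.6]
gripper_width: 0.3
gripper_force: 0.0
```

Request:
apply_moves(delta_pos=[[0.1,0.3,0],[0.2,0.6,0],[0.2,0.9,0],[0.2,1,0],[0.2,1,0],[0.2,1,0]], rot=[[0,0,0],[0,0,0],[0,0,0],[0,0,0],[0,0,0],[0,0,0]], hand=[0,0,0,0,0,0])

```text
time_s: 3.3
ee_pos: [539.7, -76.1, 392.4]
ee_rot: [179.9, 0.0, 16.1]
force: [0.1, -0.3, 0.8]
gripper_width: 0.7
gripper_force: 0.0
```

```bash
cat > look.py <<'E'
from h import *
import pickle,sys
names=["lid_face","latch_pivot","lever_end","loop_pin","loop_bar","keeper","lip_tip"]
def look(tag,cams):
    out=[]
    for c in cams:
        st=env.state();p=viewer.grab_frame(c)
        L={n:spotter.landmark_of(p,n) for n in names}
        if c=="wrist":p=wristify(p,st)
        out.append((p,{n:(v[0]["position"],v[0]["score"]) for n,v in L.items() if v}))
    pickle.dump(out,open(tag+".pkl","wb"));return out
if __name__=="__main__":
    o=look(sys.argv[1],sys.argv[2:])
    for p,L in o:
        for n,v in L.items():print(n,np.round(v[0],1),round(v[1],2))
    save(o[-1][0],sys.argv[1]+".png")
E
python3 look.py A wrist
```

```text
lid_face [214.9 208.8] 0.64
latch_pivot [202.5 137. ] 0.62
lever_end [180.1 151.5] 0.97
loop_pin [196.  135.5] 0.56
loop_bar [178.7 161.3] 0.8
keeper [206.7 201.7] 0.97
lip_tip [206.2 212.1] 0.86
```

Request:
apply_moves(delta_pos=[[0,0.3,0],[0,0.6,0],[0,0.9,0],[0,1,0],[0,1,0],[0,1,0]], rot=[[0,0,0],[0,0,0],[0,0,0],[0,0,0],[0,0,0],[0,0,0]], hand=[0,0,0,0,0,0])

```text
time_s: 4.2
ee_pos: [539.9, 44.1, 392.3]
ee_rot: [179.9, 0.0, 16.1]
force: [0.6, -0.6, -0.6]
gripper_width: 0.6
gripper_force: 0.0
```

```bash
python3 look.py B top wrist
```

```text
lid_face [346.1 275. ] 0.75
loop_pin [438.9 178. ] 0.52
keeper [345.4 265.9] 0.93
lip_tip [347.1 265.6] 0.95
lid_face [328.6 239.2] 0.68
latch_pivot [331.2 174.5] 0.6
lever_end [329.6 193.2] 0.98
loop_pin [331.1 172.2] 0.69
loop_bar [331.5 206.9] 0.67
keeper [328.5 238.5] 0.91
lip_tip [329.  244.5] 0.77
```

View pics/B.png

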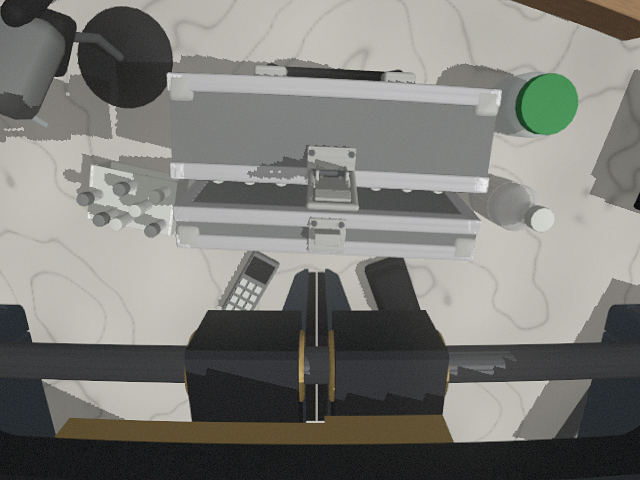

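Wrist view B: the case spans columns 170–500. Its body seam edge runs (172,178)–(487,192), the latch sits at (331,180) and the keeper at (328,238). Next is a fit of the case pose, lid angle, lever angle and loop angle.

```bash
cat > fit.py <<'E'
from h import *
import pickle
def Ry(v,pv,a): # lid opening: top moves to -x
    x,z=v[0]-pv[0],v[2]-pv[1];return np.array([pv[0]+x*np.cos(a)-z*np.sin(a),v[1],pv[1]+x*np.sin(a)+z*np.cos(a)])
def model(th):
    x0,y0,yaw,lid,q,lp=th;P={}
    hp=(0,12)
    for n,v in dict(lid_face=(-45,0,145),keeper=(-22,0,183),lip_tip=(-27,0,191)).items():P[n]=Ry(np.array(v,float),hp,lid)
    P["latch_pivot"]=np.array([12.,0,185])
    c,s=np.cos(q),np.sin(q);P["lever_end"]=P["latch_pivot"]+[54*c-6.5*s,0,54*s+6.5*c]
    P["loop_pin"]=P["latch_pivot"]+[18*np.cos(q-.25),0,18*np.sin(q-.25)]
    P["loop_bar"]=P["loop_pin"]+[50*np.cos(lp),0,50*np.sin(lp)]
    P["sL"]=np.array([0,150.,175]);P["sR"]=np.array([0,-150.,175])
    c,s=np.cos(yaw),np.sin(yaw)
    return {n:np.array([x0+c*v[0]-s*v[1],y0+s*v[0]+c*v[1],v[2]]) for n,v in P.items()}
def fit(obs,th0,fix=None):
    def r(th):
        M=model(th);o=[]
        for p,L in obs:
            for n,(uv,sc) in L.items():o+=list(sc*(proj(p,M[n])-uv))
        return o
    s=least_squares(r,th0,loss="soft_l1",f_scale=1.5)
    M=model(s.x)
    for i,(p,L) in enumerate(obs):
        print(i,{n:np.round(proj(p,M[n])-uv,1).tolist() for n,(uv,sc) in L.items()})
    sd=np.sqrt(np.diag(np.linalg.pinv(s.jac.T@s.jac)))
    print("x0,y0",s.x[:2].round(1),"yaw",np.degrees(s.x[2]).round(2),"lid,q,loop",s.x[3:].round(3),"sd",sd.round(3))
    for n in M:print(n,M[n].round(1))
    return s.x
if __name__=="__main__":
    A=pickle.load(open("A.pkl","rb"));B=pickle.load(open("B.pkl","rb"))
    B[0][1].pop("loop_pin",None)
    B[1][1].update(sL=((172,178),.7),sR=((487,192),.7))
    th=fit(A+B,[555,40,.2,.2,1.7,1.8]);np.save("th.npy",th)
E
python3 fit.py
```

```text
0 {'lid_face': [0.9, 1.9], 'latch_pivot': [-1.6, -0.3], 'lever_end': [2.7, -0.3], 'loop_pin': [-0.7, -2.5], 'loop_bar': [0.5, 0.8], 'keeper': [-1.4, 1.2], 'lip_tip': [-2.6, -1.1]}
1 {'lid_face': [2.2, -1.4], 'keeper': [0.9, -2.8], 'lip_tip': [0.2, 0.7]}
2 {'lid_face': [-2.7, 2.0], 'latch_pivot': [-0.6, -0.6], 'lever_end': [2.8, 0.5], 'loop_pin': [0.4, -0.1], 'loop_bar': [0.9, -1.5], 'keeper': [-1.0, -1.6], 'lip_tip': [-1.6, 0.8], 'sL': [-2.4, 2.2], 'sR': [0.8, -0.4]}
x0,y0 [562.2  36.9] yaw 13.9 lid,q,loop [0.162 1.609 1.974] sd [0.721 0.427 0.007 0.006 0.018 0.023]
lid_face [498.2  21.1 136. ]
keeper [514.3  25.1 177.2]
lip_tip [508.2  23.6 184.3]
latch_pivot [573.8  39.8 185. ]
lever_end [565.5  37.7 238.7]
loop_pin [577.5  40.7 202.6]
loop_bar [558.4  36.  248.6]
sL [526.1 182.5 175. ]
sR [ 598.2 -108.7  175. ]
```

Request:
apply_moves(delta_pos=[[-0.2,-0.3,0],[-0.44,-0.7,-0.1],[-0.44,-1,-0.4],[-0.44,-1,-0.75],[-0.44,-1,-0.75]], rot=[[0,0,-0.026],[0,0,-0.026],[0,0,-0.026],[0,0,-0.026],[0,0,-0.026]], hand=[0,0,0,0,0])

```text
time_s: 5.42
ee_pos: [484.3, -77.4, 298.7]
ee_rot: [-179.9, 0.3, 13.6]
force: [-0.2, 0.2, -0.6]
gripper_width: 0.5
gripper_force: 0.0
```

Request:
apply_moves(delta_pos=[[0,-0.175,-0.2],[0,-0.175,-0.5],[0,-0.175,-0.8],[0,-0.175,-1],[0,-0.175,-1],[0,-0.175,-1]], rot=[[0,0,0],[0,0,0],[0,0,0],[0,0,0],[0,0,0],[0,0,0]], hand=[0,0,0,0,0,0])

```text
time_s: 5.92
ee_pos: [486.7, -96.5, 181.9]
ee_rot: [-180.0, 0.1, 13.8]
force: [-0.4, 0.2, -0.5]
gripper_width: 0.6
gripper_force: 0.0
```

Request:
apply_moves(delta_pos=[[0,0,-0.25],[0,0,-0.43],[0.09,0.022,-0.43],[0.13,0.032,-0.43],[0.17,0.042,-0.43],[0.21,0.052,-0.43],[0.25,0.062,-0.43],[0.28,0.07,-0.43],[0.28,0.07,-0.43]], rot=[[0,0,0],[0,0,0],[0,0,0],[0,0,0],[0,0,0],[0,0,0],[0,0,0],[0,0,0],[0,0,0]], hand=[0,0,0,0,0,0,0,0,0])

```text
time_s: 6.67
ee_pos: [523.1, -88.3, 133.0]
ee_rot: [179.9, -0.3, 13.8]
force: [-0.5, 0.6, 0.7]
gripper_width: 0.4
gripper_force: 0.1
```

Request:
apply_moves(delta_pos=[[0.03,0.007,0],[0.05,0.012,0],[0.065,0.016,0],[0.065,0.016,0]], rot=[[0,0,0],[0,0,0],[0,0,0],[0,0,0]], hand=[0,0,0,0])

```text
time_s: 7.0
ee_pos: [526.9, -86.9, 131.2]
ee_rot: [180.0, 0.2, 13.8]
force: [-8.5, -2.6, 7.3]
gripper_width: 0.1
gripper_force: 4.4
```

```bash
python3 look.py C wrist; sed -i 's/x/x/' look.py
```

```text
keeper [508.1   7. ] 0.53
```

View pics/C.png

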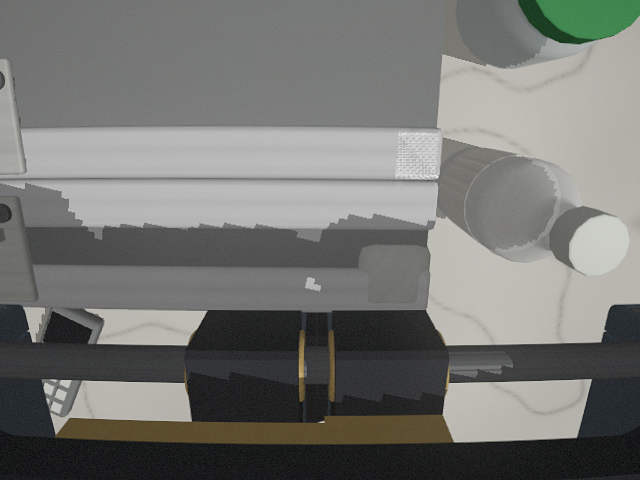

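Wrist view C: the seam is down to a thin line at row 180, parallel to the image rows, so the case yaw is about 13.8°. I'll press a little more to make sure the lid is on its stop.

Request:
apply_moves(delta_pos=[[0.015,0.004,0],[0.03,0.007,0],[0.03,0.007,0]], rot=[[0,0,0],[0,0,0],[0,0,0]], hand=[0,0,0])

```text
time_s: 7.65
ee_pos: [526.8, -86.9, 131.2]
ee_rot: [-180.0, 0.7, 13.8]
force: [-18.2, -5.9, 13.5]
gripper_width: 0.6
gripper_force: 9.5
```

```bash
python3 - <<'E'
from h import *
st=env.state();p=wristify(viewer.grab_frame("wrist"),st)
g=p["pixels"].mean(2)
for c in (150,250,380):print(c,g[165:195,c].round().astype(int).tolist())
for c in (100,430):
    print(atz(p,(c,180),175).round(1))
print(st["ee_pos"].round(1),st["force"].round(1))
E
```

```text
150 [185, 184, 183, 182, 180, 181, 182, 181, 181, 179, 175, 168, 164, 135, 120, 138, 153, 163, 167, 173, 181, 185, 187, 185, 185, 185, 185, 185, 184, 183]
250 [186, 184, 184, 185, 182, 183, 183, 182, 184, 182, 179, 172, 167, 151, 119, 133, 151, 161, 167, 173, 180, 183, 188, 186, 186, 188, 187, 186, 186, 188]
380 [188, 187, 187, 187, 184, 183, 184, 183, 184, 186, 183, 179, 173, 170, 157, 126, 125, 145, 157, 164, 170, 176, 184, 186, 187, 188, 187, 189, 188, 187]
[572.3  -7.3 175. ]
[ 596.2 -105.6  175. ]
[526.8 -86.9 131.2] [-18.2  -5.9  13.5]
```

The lid is on its stop: the force rose to 18 N with no motion. I'll back off and look at the latch again.

Request:
apply_moves(delta_pos=[[-0.12,-0.03,0],[-0.25,-0.06,0],[-0.25,-0.06,0.3],[-0.25,-0.06,0.65],[-0.25,-0.06,1],[-0.25,0.1,1],[-0.25,0.4,1],[-0.25,0.7,1],[-0.25,1,1],[-0.25,1,1]], rot=[[0,0,0],[0,0,0],[0,0,0],[0,0,0],[0,0,0],[0,0,0],[0,0,0],[0,0,0],[0,0,0],[0,0,0]], hand=[0,0,0,0,0,0,0,0,0,0])

```text
time_s: 8.53
ee_pos: [502.9, 40.2, 251.1]
ee_rot: [-179.8, -0.2, 14.1]
force: [-0.4, -1.2, -0.3]
gripper_width: 0.4
gripper_force: 0.0
```

Request:
apply_moves(delta_pos=[[0,0,0.3],[-0.2,0,0.6],[-0.4,0,0.8],[-0.4,0,0.8],[-0.4,0,0.8]], rot=[[0,0,0],[0,0,0],[0,0,0],[0,0,0],[0,0,0]], hand=[0.3,0.6,0.75,0.75,0.75])

```text
time_s: 8.95
ee_pos: [454.9, 34.6, 348.7]
ee_rot: [179.9, -0.4, 13.8]
force: [0.2, 0.1, -0.8]
gripper_width: 31.1
gripper_force: 0.0
```

```bash
python3 look.py D wrist
```

```text
lid_face [340.5 146.4] 0.88
latch_pivot [346.7  71.7] 0.91
lever_end [353.8  71.7] 0.73
loop_pin [348.6  64.3] 0.83
loop_bar [358.7  82.5] 0.6
keeper [346.1 116.2] 0.59
lip_tip [349.7 120.6] 0.82
```

Request:
apply_moves(delta_pos=[[0.3,0,0],[0.6,0,0.1],[0.8,0,0.1],[1,0,0.1],[1,0,0.1],[1,0,0.1]], rot=[[0,0,0],[0,0,0],[0,0,0],[0,0,0],[0,0,0],[0,0,0]], hand=[0.75,0.75,0.75,0.75,0.75,0.75])

```text
time_s: 9.85
ee_pos: [574.8, 34.5, 357.0]
ee_rot: [-180.0, 0.2, 13.8]
force: [-1.1, -0.1, -0.1]
gripper_width: 68.3
gripper_force: 0.0
```

```bash
python3 look.py E wrist scene top
python3 - <<'E'
from fit import *
from look import *
D=pickle.load(open("D.pkl","rb"));E=pickle.load(open("E.pkl","rb"))
fit(D+E,np.load("th.npy")*[1,1,1,0,1,1])
p=D[0][0];im=[cv2.resize(a[0]["pixels"][:,:,::-1][max(0,int(v)-75):int(v)+75,int(u)-100:int(u)+100],None,fx=2,fy=2,interpolation=cv2.INTER_CUBIC) for a in (D[0],E[0],E[1]) for u,v in [np.clip(proj(a[0],[563,38,215]),76,520)]]
print([i.shape for i in im]);h=min(i.shape[0] for i in im)
cv2.imwrite("pics/DE.png",cv2.resize(np.hstack([i[:h] for i in im]),(798,int(h*798/sum(i.shape[1] for i in im)))))
E
```

```text
lid_face [310.7 260.5] 0.77
latch_pivot [238.  319.4] 0.67
lever_end [307.6 242.9] 0.83
loop_pin [310.6 220.1] 0.9
loop_bar [309.4 257.9] 0.95
keeper [311.4 254.2] 0.66
lip_tip [310.7 260.3] 0.74
lid_face [311.9 226.7] 0.73
latch_pivot [332.8 222.9] 0.63
lever_end [332.5 197.1] 0.84
loop_pin [334.4 215.1] 0.56
loop_bar [325.4 194. ] 0.62
keeper [316.5 217.6] 0.93
lip_tip [315.6 215.6] 0.68
lid_face [342.8 261.3] 0.81
latch_pivot [333.8 226.1] 0.58
lever_end [337.8 229.8] 0.57
loop_pin [337.9 225.5] 0.54
keeper [343.2 248.7] 0.65
lip_tip [341.5 248.7] 0.79
0 {'lid_face': [1.9, -2.7], 'latch_pivot': [0.4, 2.3], 'lever_end': [-0.8, 0.3], 'loop_pin': [0.3, -0.5], 'loop_bar': [-4.6, 0.6], 'keeper': [-0.1, -1.1], 'lip_tip': [-3.1, 0.9]}
1 {'lid_face': [0.0, 3.7], 'latch_pivot': [72.3, -99.9], 'lever_end': [1.5, 0.3], 'loop_pin': [-0.7, -1.8], 'loop_bar': [-0.6, -0.2], 'keeper': [-1.2, -1.2], 'lip_tip': [-0.7, 1.0]}
2 {'lid_face': [-3.7, 0.9], 'latch_pivot': [-1.3, -1.0], 'lever_end': [-2.4, 1.9], 'loop_pin': [-0.4, 0.8], 'loop_bar': [1.3, -0.6], 'keeper': [1.7, -0.2], 'lip_tip': [0.5, -2.2]}
3 {'lid_face': [2.5, 0.6], 'latch_pivot': [4.1, 3.4], 'lever_end': [0.7, -2.5], 'loop_pin': [-0.8, -0.4], 'keeper': [-1.0, -2.0], 'lip_tip': [1.4, 0.3]}
x0,y0 [559.3  36.1] yaw 13.38 lid,q,loop [-0.022  1.531  1.919] sd [0.86  0.365 0.016 0.006 0.022 0.019]
lid_face [518.4  26.3 146. ]
keeper [541.6  31.8 183.4]
lip_tip [536.9  30.7 191.6]
latch_pivot [571.   38.8 185. ]
lever_end [566.8  37.8 239.2]
loop_pin [576.   40.  202.3]
loop_bar [559.4  36.1 249.3]
sL [524.6 182.  175. ]
sR [ 594.  -109.9  175. ]
[(300, 400, 3), (300, 400, 3), (300, 400, 3)]
```

View pics/DE.png

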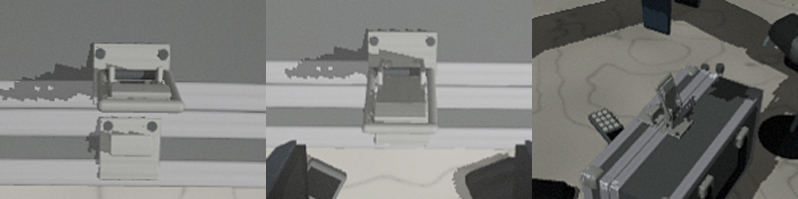

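With the lid shut, the left crop (wrist D) shows the loop folded up on the lid side of the upright lever, its bar at about (140,105), with the keeper just below at (130,145). The bar comes out at about (558.5, 36, 249). I'll straddle the loop's arms and grip them lightly.

Request:
apply_moves(delta_pos=[[-0.136,0.0125,-0.15],[-0.136,0.0125,-0.4],[-0.136,0.0125,-0.7],[-0.136,0.0125,-0.9],[-0.136,0.0125,-1],[-0.136,0.0125,-1]], rot=[[0,0,0],[0,0,0],[0,0,0],[0,0,0],[0,0,0],[0,0,0]], hand=[0.75,0.75,0.75,0.75,0.75,0.75], newtons=3)

```text
time_s: 11.55
ee_pos: [555.7, 36.0, 235.3]
ee_rot: [-179.9, 0.4, 13.8]
force: [-0.1, 0.7, 0.2]
gripper_width: 68.9
gripper_force: 0.0
```

Request:
apply_moves(delta_pos=[[0,0,0],[0,0,0],[0,0,0],[0,0,0],[0,0,0]], rot=[[0,0,0],[0,0,0],[0,0,0],[0,0,0],[0,0,0]], hand=[0.6,0.5,0.42,0.38,0.38], newtons=3)

```text
time_s: 11.97
ee_pos: [558.1, 36.2, 239.7]
ee_rot: [180.0, -0.1, 13.8]
force: [-0.4, 0.9, 1.8]
gripper_width: 40.1
gripper_force: 3.0
```

```bash
python3 - <<'E'
from h import *
p=viewer.grab_frame("wrist");save(p,"F.png",(200,130,440,330),3);print(env.state()["force"],env.state()["gripper_width"])
E
```

```text
[-1.25962497  0.38793769  1.64217565] 39.829831126904246
```

View pics/F.png

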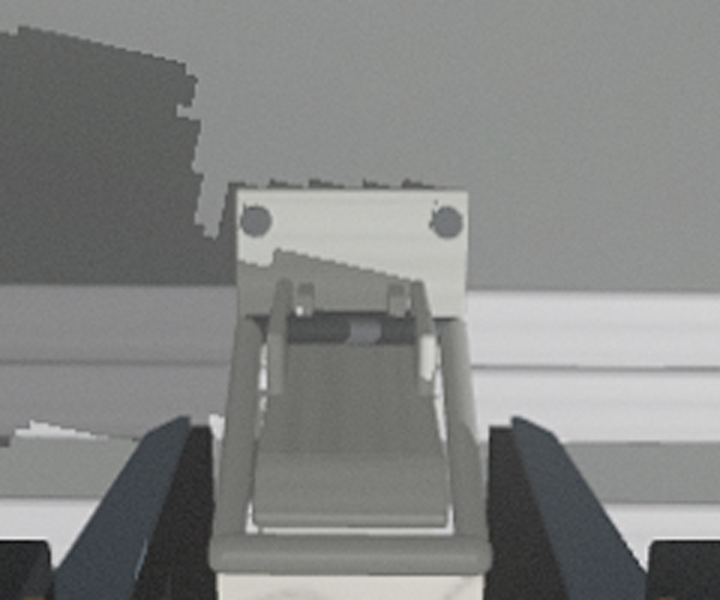

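Crop F shows both pads on the loop's arms near the bar (bar at row 555). The opening of 40.1 mm matches the loop's width. Now I swing it along its arc towards the keeper.

Request:
apply_moves(delta_pos=[[-0.05,-0.012,-0.025],[-0.108,-0.027,-0.068],[-0.145,-0.036,-0.107],[-0.18,-0.044,-0.148],[-0.208,-0.051,-0.197],[-0.229,-0.056,-0.244],[-0.244,-0.06,-0.3],[-0.244,-0.06,-0.3]], rot=[[0,0,0],[0,0,0],[0,0,0],[0,0,0],[0,0,0],[0,0,0],[0,0,0],[0,0,0]], hand=[0.38,0.38,0.38,0.38,0.38,0.38,0.38,0.38], newtons=5)

```text
time_s: 12.68
ee_pos: [527.4, 28.8, 201.1]
ee_rot: [-180.0, 0.1, 13.8]
force: [-0.1, 1.8, -0.1]
gripper_width: 39.8
gripper_force: 5.0
```

```bash
python3 - <<'E'
from h import *
p=viewer.grab_frame("wrist");save(p,"G.png",(200,50,440,250),2);print(env.state()["force"],env.state()["gripper_width"])
E
```

```text
[ 0.20826275  2.87611499 -0.38572251] 39.705230302318235
```

View pics/G.png

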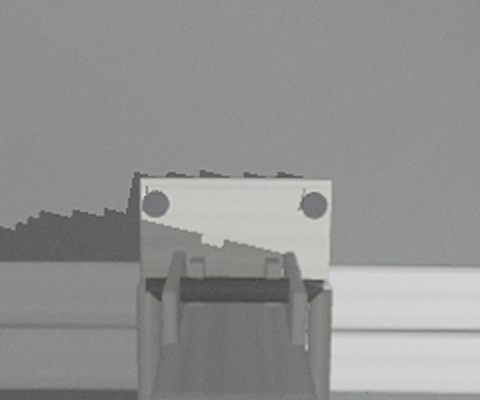

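Crop G shows the loop still gripped, its arms running down past the lever. I'll release it so it drops, then rise and look.

Request:
apply_moves(delta_pos=[[0,0,0],[0,0,0],[0,0,0.1],[-0.1,-0.02,0.4],[-0.2,-0.05,0.7],[-0.2,-0.05,1],[-0.2,-0.05,1],[-0.2,-0.05,1]], rot=[[0,0,0],[0,0,0],[0,0,0],[0,0,0],[0,0,0],[0,0,0],[0,0,0],[0,0,0]], hand=[0.5,0.65,0.7,0.7,0.7,0.7,0.7,0.7])

```text
time_s: 13.4
ee_pos: [505.5, 22.5, 325.3]
ee_rot: [179.9, -0.3, 13.8]
force: [0.2, -1.2, -0.4]
gripper_width: 63.8
gripper_force: 0.0
```

```bash
python3 look.py H wrist scene
python3 - <<'E'
from fit import *
from look import *
H=pickle.load(open("H.pkl","rb"))
im=[]
for a,f in zip(H,(3,4)):
    u,v=proj(a[0],[548,34,205]).astype(int);s=200//f;print(u,v)
    im.append(cv2.resize(a[0]["pixels"][:,:,::-1][max(v-s,0):max(v-s,0)+2*s,u-s:u+s],(400,400),interpolation=cv2.INTER_CUBIC))
cv2.imwrite("pics/Hc.png",np.hstack(im))
fit(H,np.array([561.3,36.5,.24,0,1.65,3.3]))
E
```

```text
lid_face [314.4 198.1] 0.94
latch_pivot [315.8 133.4] 0.89
lever_end [314.7 154.9] 0.73
loop_pin [315.4 132.1] 0.81
loop_bar [316.  187.5] 0.77
keeper [318.6 178.3] 0.65
lip_tip [316.  189.1] 0.98
lid_face [312.4 228.4] 0.71
latch_pivot [332.6 224.3] 0.92
lever_end [328.6 195.8] 0.76
loop_pin [332.1 214.3] 0.96
loop_bar [420.5 237.3] 0.3
keeper [316.7 214.4] 0.65
lip_tip [332.2 223.2] 0.58
314 173
321 209
0 {'lid_face': [1.0, 2.0], 'latch_pivot': [-0.1, 0.7], 'lever_end': [0.9, 0.7], 'loop_pin': [0.3, -1.6], 'loop_bar': [-0.5, -0.6], 'keeper': [-3.1, 0.4], 'lip_tip': [-0.5, -2.2]}
1 {'lid_face': [-4.1, -0.4], 'latch_pivot': [-0.1, -1.9], 'lever_end': [-0.7, 2.9], 'loop_pin': [1.9, 1.5], 'loop_bar': [-105.6, -18.5], 'keeper': [1.3, 3.2], 'lip_tip': [-16.3, -9.6]}
x0,y0 [561.7  36.3] yaw 13.51 lid,q,loop [-8.000e-03  1.658e+00  9.970e+00] sd [0.742 0.416 0.017 0.007 0.023 0.037]
lid_face [518.9  26.  145.3]
keeper [541.5  31.5 183.2]
lip_tip [536.7  30.3 191.2]
latch_pivot [573.3  39.1 185. ]
lever_end [562.5  36.5 238.2]
loop_pin [576.2  39.8 202.8]
loop_bar [534.6  29.8 176.8]
sL [526.6 182.2 175. ]
sR [ 596.7 -109.5  175. ]
```

View pics/Hc.png

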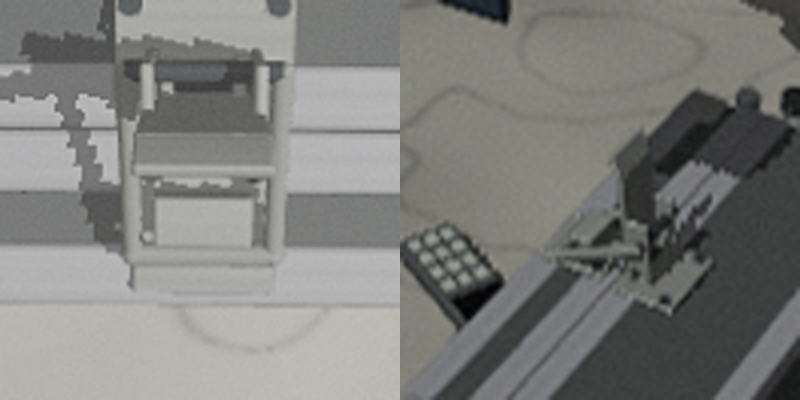

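Crop H shows the loop dropped: the bar (left crop, row 255) lies outside the keeper's lip edge (row 248), and the loop slopes down in the scene view. The fit gives a lever angle of about 1.66. I'll shut the fingers, come in from the lid side and push the lever over.

Request:
apply_moves(delta_pos=[[0,0,0],[0,0,0],[0.148,0.034,0],[0.148,0.034,-0.2],[0.148,0.034,-0.5],[0.148,0.034,-0.7],[0.148,0.034,-0.775],[0.148,0.034,-0.775]], rot=[[0,0,0],[0,0,0],[0,0,0],[0,0,0],[0,0,0],[0,0,0],[0,0,0],[0,0,0]], hand=[0,0,0,0,0,0,0,0], newtons=10)

```text
time_s: 14.87
ee_pos: [520.9, 26.9, 227.6]
ee_rot: [-179.9, 0.3, 13.8]
force: [-0.8, 0.2, 0.3]
gripper_width: 13.3
gripper_force: 0.0
```

Request:
apply_moves(delta_pos=[[0.12,0.03,0],[0.19,0.047,-0.003],[0.255,0.063,-0.005],[0.306,0.075,-0.009],[0.357,0.088,-0.0125],[0.41,0.101,-0.025],[0.464,0.114,-0.0375],[0.495,0.122,-0.055],[0.527,0.13,-0.075],[0.527,0.13,-0.075]], rot=[[0,0,0],[0,0,0],[0,0,0],[0,0,0],[0,0,0],[0,0,0],[0,0,0],[0,0,0],[0,0,0],[0,0,0]], hand=[0,0,0,0,0,0,0,0,0,0])

```text
time_s: 15.7
ee_pos: [585.8, 42.6, 219.8]
ee_rot: [180.0, 0.0, 13.8]
force: [-0.6, -1.5, 0.3]
gripper_width: 1.0
gripper_force: 0.3
```

```bash
python3 look.py I wrist scene
python3 - <<'E'
from fit import *
from look import *
H=pickle.load(open("I.pkl","rb"))
im=[]
for a,f in zip(H,(2,5)):
    u,v=proj(a[0],[560,36,195]).astype(int);s=200//f;print(u,v);v=max(v,s)
    im.append(cv2.resize(a[0]["pixels"][:,:,::-1][v-s:v+s,u-s:u+s],(400,400),interpolation=cv2.INTER_CUBIC))
cv2.imwrite("pics/Ic.png",np.hstack(im))
E
```

```text
latch_pivot [317.2 296.8] 0.97
lever_end [314.5 256.6] 0.81
loop_pin [316.1 272.7] 0.93
loop_bar [317.1 300.7] 0.19
lid_face [312.2 229.1] 0.79
latch_pivot [331.2 223.8] 0.91
lever_end [352.4 209.2] 0.87
loop_pin [338.9 221.5] 0.86
keeper [316.4 216.8] 0.63
lip_tip [312.9 216.6] 0.86
316 331
326 216
```

View pics/Ic.png

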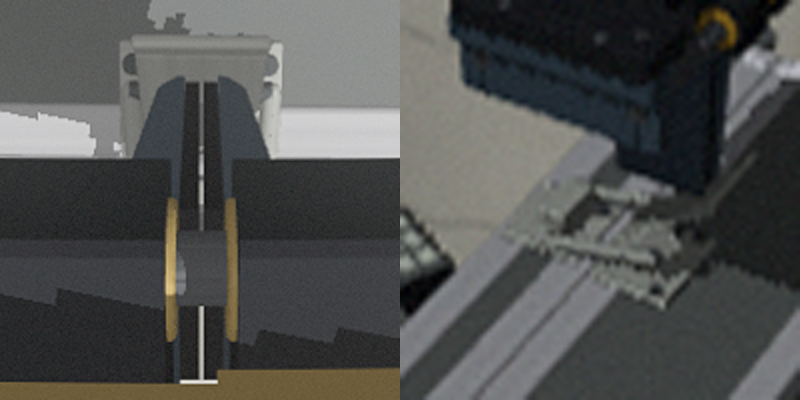

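Crop I shows the lever tipped to about 0.65, its end just in front of the fingertip, and the loop stretched to the keeper. Now I press it down past centre.

Request:
apply_moves(delta_pos=[[0.03,0.007,-0.025],[0.057,0.014,-0.052],[0.08,0.02,-0.084],[0.104,0.025,-0.116],[0.117,0.029,-0.153],[0.129,0.032,-0.19],[0.136,0.033,-0.215],[0.136,0.033,-0.232],[0.136,0.033,-0.232]], rot=[[0,0,0],[0,0,0],[0,0,0],[0,0,0],[0,0,0],[0,0,0],[0,0,0],[0,0,0],[0,0,0]], hand=[0,0,0,0,0,0,0,0,0])

```text
time_s: 17.25
ee_pos: [601.7, 46.5, 192.2]
ee_rot: [-180.0, 0.0, 13.8]
force: [-0.1, 0.3, -0.8]
gripper_width: 0.2
gripper_force: 0.0
```

Request:
apply_moves(delta_pos=[[0,0,-0.01],[0,0,-0.02],[0,0,-0.025],[0,0,-0.025]], rot=[[0,0,0],[0,0,0],[0,0,0],[0,0,0]], hand=[0,0,0,0])

```text
time_s: 17.58
ee_pos: [602.0, 46.5, 191.8]
ee_rot: [180.0, -0.1, 13.8]
force: [-2.1, -0.1, 6.5]
gripper_width: 0.6
gripper_force: 3.4
```

Request:
apply_moves(delta_pos=[[0,0,0.2],[0,0,0.5],[-0.3,-0.06,0.8],[-0.5,-0.12,1],[-0.5,-0.12,1],[-0.5,-0.12,1]], rot=[[0,0,0],[0,0,0],[0,0,0],[0,0,0],[0,0,0],[0,0,0]], hand=[0,0,0,0,0,0])

```text
time_s: 18.08
ee_pos: [541.7, 31.9, 312.9]
ee_rot: [179.9, -0.4, 13.8]
force: [-0.7, -0.8, -0.1]
gripper_width: 0.3
gripper_force: 0.0
```

```bash
python3 look.py J wrist scene
python3 - <<'E'
from fit import *
from look import *
H=pickle.load(open("J.pkl","rb"))
im=[]
for a,f in zip(H,(2,5)):
    u,v=proj(a[0],[570,36,190]).astype(int);s=200//f;print(u,v);v=max(v,s)
    im.append(cv2.resize(a[0]["pixels"][:,:,::-1][v-s:v+s,u-s:u+s],(400,400),interpolation=cv2.INTER_CUBIC))
cv2.imwrite("pics/Jc.png",np.hstack(im))
fit(H,np.array([561.5,36.5,.24,0,.05,3.1]))
E
```

```text
lid_face [317.1 244.9] 0.93
latch_pivot [315.4 187.4] 0.68
lever_end [316.4 107.9] 0.75
loop_pin [313.2 165.2] 0.85
keeper [317.7 231.3] 0.79
lid_face [309.9 228. ] 0.77
latch_pivot [329.5 225. ] 0.96
lever_end [357.5 229.5] 0.89
loop_pin [340.1 224.6] 0.75
keeper [317.4 219. ] 0.6
lip_tip [312.8 217.1] 0.64
319 194
330 220
0 {'lid_face': [0.2, 1.2], 'latch_pivot': [0.9, 0.7], 'lever_end': [-1.2, 1.8], 'loop_pin': [2.8, -2.0], 'keeper': [-0.7, -0.7]}
1 {'lid_face': [-1.7, 0.3], 'latch_pivot': [3.0, -2.7], 'lever_end': [0.2, 0.2], 'loop_pin': [0.2, 2.6], 'keeper': [0.8, -1.2], 'lip_tip': [3.2, -3.3]}
x0,y0 [561.6  36.2] yaw 14.57 lid,q,loop [-0.012 -0.033  3.1  ] sd [0.695 0.509 0.012 0.007 0.052 0.   ]
lid_face [519.6  25.3 145.5]
keeper [542.3  31.2 183.2]
lip_tip [537.6  29.9 191.3]
latch_pivot [573.3  39.2 185. ]
lever_end [625.7  52.9 189.7]
loop_pin [590.   43.6 180. ]
loop_bar [541.6  31.  182. ]
sL [523.9 181.4 175. ]
sR [ 599.4 -109.   175. ]
```

View pics/Jc.png

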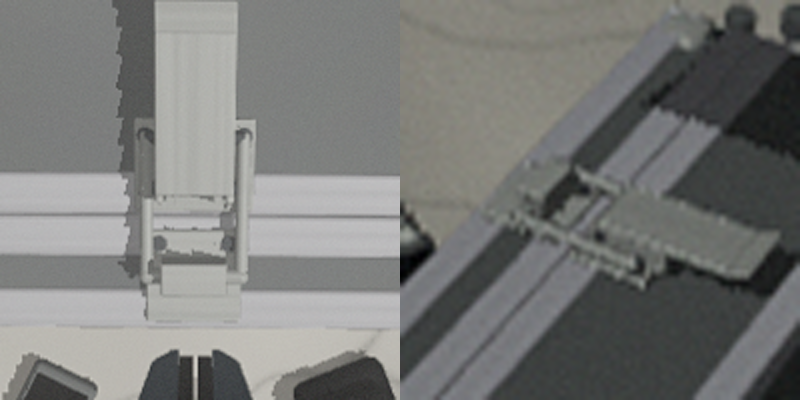

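View J shows the lever flat on the body. The bar is hidden under the keeper's lip, with the arms ending at row 275, the lid is shut and the arm is clear. I'll hand the job in.

```bash
python3 -c "
from workcell import env
print(env.job_done())"
```

```text
the job is handed in; nothing more can be done
None
```

The lid is shut, the loop is hooked under the keeper's lip, and the lever lies flat past centre. I handed the job in at about 18 s with the arm clear; the hand-in call gave no verdict.

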